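Feed the row of lens nests to the pick-up stop

TASK

Slide the red-knobbed lane bolt all the way out to clear the track, then push the row of three blue lens nests from behind, keeping them together as one train, along the rail against the sprung end stop until the pawl snaps in behind the last nest, and let go. Only push with the fingertips: do not pick anything up, do not touch the lens blanks, which must stay lying in their nests, and leave everything else on the desk as it lies.

Things in the scene. Friction and masses are not known exactly. Their poses are not given: they have to be found in the camera images.
- track: Feed track fixed to the desk: grey base plate 500x62x6 mm with an aluminium T-rail (head 24 mm wide, top 22 mm above the desk, from x = -260 to +200 mm). Origin: on the desk surface under the rail's centre line. x runs along the rail in the feed direction, to the end stop (roughly world -y, the robot's right); y to the far side, roughly away from the robot; z up
- stop_face (a point): middle of the end stop's hard face at track x = +200, y = 0, 36 mm above the desk. The stop is a grey block 62 mm wide, 50 mm high; the sprung plunger stands out of this face
- nest_front: blue plastic lens nest nearest the stop: open square tray 80x80 mm, walls up to 24 mm above the rail top, hooked under the rail head so it only slides along the rail (1 mm side play). Origin: middle of its underside, on the rail top; axes as the track's. 100 to 180 g; 0.3 to 2 N to slide each. The row's leading face is 40 mm ahead of this origin
- nest_middle: second blue lens nest, same as nest_front, touching it
- nest_rear: last blue lens nest, same as nest_front, touching the middle one
- push_face (a point): centre of the last nest's flat rear face (80 mm wide, 22 to 46 mm above the desk; this point is 36 mm above the desk): the place to push, near the middle. The rail (top 22 mm above the desk) goes on behind it: keep the fingertips above 24 mm there
- bolt_knob (a point): middle of the lane bolt's upright red knob (about 16 mm diameter, red from 50 to 88 mm above the desk; this point 69.5 mm above the desk, at track x = 110 mm). It moves with the bolt: track y = 90 mm when in, 118 mm when out. Between it and the rail stands the fixed aluminium bolt guide, 46 mm high with its screws, at track y 48 to 62 mm
- lane_bolt (a joint): lane bolt, m: 0 = in (its steel bar, 12 mm wide, 24 to 35 mm above the desk, reaches 18 mm into the nests' path from the far side), 0.028 = fully out, at its end of travel; from 0.021 the path is clear. It slides along track +y (away from the rail), takes about 1.5 N and stays where left
- plunger (a joint): sprung plunger in the end stop (rubber face 17 mm wide, 36 mm above the desk), m: 0 = out (face at track x = 190 mm), 0.010 = fully in, when the front nest meets the stop face. About 2 N at the start of travel, 6 N fully in
- pawl (a joint): sprung dark steel pawl on the near side, rad: about 0.03 to 0.1 while it rides on a nest's side, 0.24 = closed behind the last nest. It snaps in by itself once the last nest's rear face has passed track x = -43 mm (it is at -40 mm with the row hard on the stop); when let go, the plunger may push the row back up to 6 mm onto it
- pawl_tip (a point): where the pawl's tip stands when closed: track x = -46, y = -34 mm, 29 mm above the desk. Pivot at track x = -100, y = -54 mm (brass screw head, 40 mm above the desk). Closed, the pawl lies wholly at track y below -30 mm; push the last nest near its middle to stay clear of it
- blank_front: white uncut lens blank, 67 mm diameter, 9 mm thick, lying loose in the front nest (clear width 71 mm), underside 32 mm above the desk; origin: middle of its underside
- blank_middle: white uncut lens blank, 65 mm diameter, 9 mm thick, lying loose in the middle nest (clear width 71 mm), underside 32 mm above the desk; origin: middle of its underside
- blank_rear: white uncut lens blank, 68 mm diameter, 9 mm thick, lying loose in the rear nest (clear width 71 mm), underside 32 mm above the desk; origin: middle of its underside
- glue_dropper: bystander: amber glass dropper bottle with black bulb, 34x34x102 mm, standing behind the track (origin: centre of underside)
- lens_block_2: bystander: red suction lens block, 25 mm wide, 17 mm high, standing behind the track (origin: underside)
- lens_block_3: bystander: white suction lens block, 25 mm wide, 17 mm high, standing behind the track (origin: underside)
- tweezers: bystander: steel tweezers, 115 mm long, 10 mm high, lying in front of the stop end of the track
- specs_black: bystander: black spectacles, 129 mm wide, 33 mm high, lying in front of the track
- pliers_flat: bystander: red-handled flat pliers, 106 mm long, 11 mm high, lying left of the track
- screwdriver_1: bystander: small screwdriver with yellow handle, 136 mm long, 13 mm high, lying at the left rear

How it is judged (in metres and radians):
On the way, in this order (a step that is already met when the one before it is completed fails the run):
1. the lane bolt is slid out, clear of the nests' path, with the row still waiting (value of joint lane_bolt above 0.02 m and x of nest_front in the frame of track below 0.08 m), for 0.1 s.
2. the row has pressed the plunger in and the pawl has snapped in behind the last nest (value of joint plunger above 0.002 m and value of joint pawl above 0.2 rad), for 0.1 s.
At the end, for the whole second after the job is handed in: The lane bolt is still out (more than 18 mm); the three nests stand at rest in one touching row (gaps under 3 mm) against the end stop with the plunger pressed in more than 2 mm; the pawl is closed (over 0.20 rad) behind the last nest; every lens blank lies in its nest (all of step 2 and value of joint lane_bolt above 0.018 m and x of nest_front in the frame of track above 0.15 m and distance between nest_front and nest_middle below 0.083 m and distance between nest_middle and nest_rear below 0.083 m and distance between blank_front and nest_front below 0.014 m and linear speed of each of nest_front, nest_middle, nest_rear below 0.01 m/s and distance between blank_middle and nest_middle below 0.014 m and distance between blank_rear and nest_rear below 0.014 m).
It fails at once if a nest is lifted or tipped on the rail (height (world z) of any of nest_front, nest_middle, nest_rear above 0.03 m or angle between any of nest_front, nest_middle, nest_rear's own z axis and vertical above 0.15 rad).
It fails at once if a lens blank is lifted or thrown out of its nest (distance between blank_front and nest_front above 0.02 m or distance between blank_middle and nest_middle above 0.02 m or distance between blank_rear and nest_rear above 0.02 m).
It fails at once if the robot touches a lens blank (contact force between any of the fingers, the arm and blank_front above 0.5 N or contact force between any of the fingers, the arm and blank_middle above 0.5 N or contact force between any of the fingers, the arm and blank_rear above 0.5 N).
It fails at once if one of the other things on the desk is disturbed (moved more than 15 mm) (distance of any of glue_dropper, lens_block_2, lens_block_3, tweezers, specs_black, pliers_flat, screwdriver_1 from where it was at the start of the episode above 0.015 m).
It fails at once if the row is pulled apart (a gap of more than 10 mm between two nests) (distance between nest_front and nest_middle above 0.09 m or distance between nest_middle and nest_rear above 0.09 m).
It also fails if it takes over 45 s, if anything falls off the work surface, if the arm or the gripper's body presses on something with over 40 N, if the wrist force passes 120 N, or if a joint passes its speed limit or range.

ROBOT

A 6-joint arm with a two-finger parallel gripper is mounted at the origin on a cart in front of the work surface, level with it; the furniture and walls round the work are solid. World frame = base frame: x ahead of the robot, y to its left, z up, the work surface at z = 0. Lengths are in m, angles in degrees, forces in N, time in s.
With the tool pointing down it reaches from about 0.4 to 0.825 m from the base axis. Payload 7 kg.
Tool frame: the origin (TCP) lies between the finger pads; the fingertips stand 22 mm ahead of it and the grasp point (between the pads) lies 3 mm ahead of it; z points along the fingers, y is the line along which they close (so a half turn about z gives the same grasp; the last joint's range is limited). The gripper opens to 88 mm and grips with 3 to 60 N. Pads are 19 mm wide; open, the fingers measure 130 mm over their backs; the gripper's body (78 mm by 193 mm) begins 47 mm behind the grasp point.
Start: joints at [-60.441, 20.546, 0.682, 0, -70.136, -16.507], TCP at [0.152, -0.658, 0.227] pointing down, gripper open.
Joint ranges: [-176.03, 176.03], [-82.01, 121.73], [-58.28, 71.71], [-173.87, 95.51], [-174.79, -0.11], [-173.66, 173.66]. Speed limits (degrees/s): [136.94, 136.94, 172.46, 180, 180, 180].

INTERFACE

Orientations are given as [roll, pitch, yaw] about the fixed x, y, z axes, in that order (R = Rz(yaw) Ry(pitch) Rx(roll)).
In Python, from plant import ctrl gives the robot as it stands.
- The arm moves only by the tool apply_moves, never from a script. Its argument "targets" is a list of rows, each an object with "travel": the shift along the tool's x, y, z in mm, a list of three; "roll": the turn about the tool's z in degrees; "jaw": the finger opening in mm, from 0 to 87.6. In form: [{"travel": [tx, ty, tz], "roll": roll, "jaw": jaw}, ...]. A call has 1 to 10 rows; each row shifts and turns the commanded pose from where the row before left it, along the tool's axes as they then stand; what a row does not reach is not made up. A row lasts 1/10 s, in which the tool goes at most 50 mm and 8.59 degrees, less where a joint would pass 70% of its speed; a pose out of reach is approached as far as the arm can. A call with a gripper value outside its range is refused whole. The fingers move at their own pace and stop on an object; the grip force is fixed at half the most. Time passes only in rows, so rows that do not move let the fingers close. It gives the time, the measured TCP pose, the force, the opening and the grip force at its end, in the units of the state.
- ctrl.get_obs(): the state, without advancing time (a new reading comes with each control period).
- ctrl.snapshot(name): name is "scene" or "top" or "wrist"; returns the picture (384x512x3 uint8, red, green, blue); there is no depth.
- ctrl.calibration(name): a dict with "K" (3x3 intrinsics, pixels), "extrinsics" (4x4, takes a point from camera to world coordinates); the wrist camera has in their place "hand_eye" (4x4, takes a point from camera to tool coordinates, whose origin is the TCP and whose axes are the flange's). Camera axes: x right, y down, z forward; pixel columns grow to the right and rows downward; lengths in m; the calibration is good to about 2 mm. A picture is of the moment at which its call begins: read the wrist's pose just before it. calibration takes no time and is no camera call.
- ctrl.close_job(): hands the job in; it is judged then, once.
The state is a dict: "clock": time; "joint_pos": joint angles; "qvel": joint speeds; "tau": joint torques, N m; "tool_pos": TCP position; "orientation": TCP orientation; "force": force on the tool from outside, world axes, zero at the start; "moment": the same for the moment, N m; "opening": finger opening in m; "gripper_force": force on a finger pad.
Only numpy, scipy, OpenCV 4.12 (cv2) and the standard library are available. Lean on these libraries where they do the work, as an engineer would, in place of code of your own. Each camera call takes 0.05 s, during which the arm holds its last target. There are 200 camera calls.

## Working session

There is one attempt and no reset: what is moved stays moved. The work goes in short steps, Python scripts to look and compute and a tool call to move; the robot and the scene stay as the last step left them, time stands still between calls to the robot, and variables do not carry over. Pictures are saved under pics/ and viewed, at most 10 in all, crops included, and the job is handed in when it is done.

Besides the shell and the picture viewer there is one more tool, called after ">>>" by a JSON object that holds its "fn" and its "kwargs", one argument or row to a line. apply_moves: Moves the arm, as the interface text tells. Its arguments: {"type":"object","properties":{"targets":{"type":"array","items":{"type":"object","properties":{"travel":{"type":"array","items":{"type":"number"}},"roll":{"type":"number"},"jaw":{"type":"number"}}}}},"required":["targets"]}

```bash
mkdir -p pics
python3 - <<'E'
from plant import ctrl
import cv2,numpy as np
o=ctrl.get_obs();print(o['clock'],o['tool_pos'],o['orientation'],o['opening'],o['force'])
for n in("scene","top"):
    im=ctrl.snapshot(n);cv2.imwrite(f"pics/{n}0.png",cv2.cvtColor(im,cv2.COLOR_RGB2BGR))
    c=ctrl.calibration(n);print(n,np.round(c['K'],1).tolist(),np.round(c['extrinsics'],4).tolist())
print(ctrl.calibration('wrist'))
E
```

```text
0.0 [ 0.15229907 -0.65708839  0.2258379 ] [ 1.79905452e+02 -8.89803669e-03 -1.66951959e+02] 0.08771376305177477 [ 0.16193874 -0.34177965  0.27142239]
scene [[352.6, 0.0, 250.6], [0.0, 352.6, 192.7], [0.0, 0.0, 1.0]] [[0.8445, -0.3206, 0.429, 0.1623], [-0.5354, -0.5202, 0.6653, -0.4793], [0.0099, -0.7916, -0.611, 0.593], [0.0, 0.0, 0.0, 1.0]]
top [[432.2, 0.0, 254.3], [0.0, 432.2, 193.1], [0.0, 0.0, 1.0]] [[-0.0165, -0.999, 0.0417, 0.4887], [-0.9999, 0.0164, -0.0033, 0.0918], [0.0027, -0.0418, -0.9991, 1.2257], [0.0, 0.0, 0.0, 1.0]]
{'K': array([[326.25395864,   0.        , 257.9922205 ],
       [  0.        , 326.25395864, 188.84147931],
       [  0.        ,   0.        ,   1.        ]]), 'hand_eye': array([[-1.84969655e-04, -9.65722682e-01, -2.59575936e-01,
         7.02865345e-02],
       [ 9.99999923e-01, -8.90719945e-05, -3.81201728e-04,
         4.29183417e-04],
       [ 3.45014209e-04, -2.59575986e-01,  9.65722625e-01,
        -1.59297296e-01],
       [ 0.00000000e+00,  0.00000000e+00,  0.00000000e+00,
         1.00000000e+00]])}
```

View pics/top0.png

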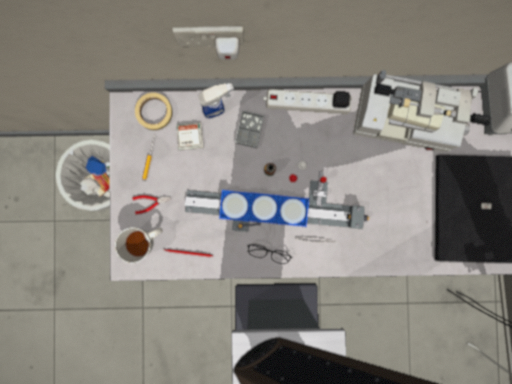

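View pics/scene0.png

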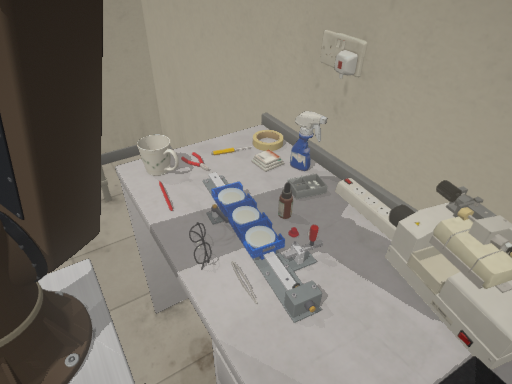

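The top view shows the rail running from (185,200) to (365,215), with the blue row at columns 220–308, the red knob at (323,180), a red block at (293,178) and the dropper at (270,169). Next I'll measure the row and the knob.

```bash
cat > h.py <<'E'
import cv2,numpy as np
from plant import ctrl
def cam(n):
    c=ctrl.calibration(n)
    if 'extrinsics' in c: return c['K'],c['extrinsics']
    from scipy.spatial.transform import Rotation as R
    o=ctrl.get_obs();T=np.eye(4);T[:3,:3]=R.from_euler('xyz',o['orientation'],degrees=True).as_matrix();T[:3,3]=o['tool_pos']
    return c['K'],T@c['hand_eye']
def plane(n,uv,z,C=None):
    K,E=C or cam(n);uv=np.atleast_2d(uv)
    d=(E[:3,:3]@np.linalg.inv(K)@np.c_[uv,np.ones(len(uv))].T).T
    return E[:3,3]+d*((z-E[2,3])/d[:,2])[:,None]
def mask(im,col):
    h=cv2.cvtColor(im,cv2.COLOR_RGB2HSV)
    if col=='blue': return cv2.inRange(h,(105,130,50),(125,255,255))
    return cv2.inRange(h,(0,140,70),(6,255,255))|cv2.inRange(h,(172,140,70),(180,255,255))
def blobs(m,a=8):
    n,l,s,c=cv2.connectedComponentsWithStats(m)
    return [(s[i].tolist(),c[i].round(1).tolist(),l==i) for i in range(1,n) if s[i][4]>=a]
E
python3 - <<'E'
from h import *
im=cv2.cvtColor(cv2.imread('pics/top0.png'),cv2.COLOR_BGR2RGB)
for s,c,_ in blobs(mask(im,'red'),4):
    if s[0]>220: print('red',s,c,plane('top',c,.07)[0].round(4),plane('top',c,.015)[0].round(4))
b=max(blobs(mask(im,'blue')),key=lambda b:b[0][4]);print(b[0])
p=np.argwhere(b[2])[:,::-1].astype(float)
w=plane('top',p,.046)[:,:2].astype(np.float32)
r=cv2.minAreaRect(w);print(r);print(cv2.boxPoints(r).round(4))
g=cv2.cvtColor(im,cv2.COLOR_RGB2HSV)
hull=np.zeros(b[2].shape,np.uint8);cv2.fillConvexPoly(hull,cv2.convexHull(p.astype(np.int32)),255)
wm=cv2.inRange(g,(0,0,120),(180,80,255))&hull
for s,c,_ in blobs(wm,60): print('blank',s,c,plane('top',c,.041)[0].round(4))
im=cv2.cvtColor(cv2.imread('pics/scene0.png'),cv2.COLOR_BGR2RGB)
for s,c,_ in blobs(mask(im,'red'),8): print('scene red',s,c,plane('scene',c,.07)[0].round(4))
E
```

```text
red [271, 96, 5, 2, 10] [273.0, 96.5] [0.7973 0.0331 0.07  ] [0.812  0.0303 0.015 ]
red [290, 175, 7, 7, 37] [292.8, 177.8] [ 0.5763 -0.0159  0.07  ] [ 0.5805 -0.021   0.015 ]
red [320, 177, 6, 5, 23] [322.8, 179.1] [ 0.5715 -0.0963  0.07  ] [ 0.5754 -0.1052  0.015 ]
[234, 192, 60, 32, 559]
((0.4977338910102844, 0.06327661871910095), (0.15595315396785736, 0.07717902958393097), 84.65711975097656)
[[ 0.4521 -0.0108]
 [ 0.5289 -0.018 ]
 [ 0.5434  0.1373]
 [ 0.4666  0.1445]]
blank [234, 194, 14, 24, 211] [240.7, 206.3] [0.5026 0.1257 0.041 ]
blank [252, 196, 25, 24, 464] [264.0, 207.5] [0.4982 0.0619 0.041 ]
blank [281, 199, 13, 24, 198] [286.5, 209.7] [4.912e-01 4.000e-04 4.100e-02]
scene red [339, 63, 2, 5, 8] [339.5, 65.1] [1.3927 0.6874 0.07  ]
scene red [193, 153, 10, 10, 31] [197.8, 157.2] [0.4907 0.3038 0.07  ]
scene red [182, 158, 17, 8, 38] [191.1, 162.2] [0.4641 0.29   0.07  ]
scene red [346, 179, 5, 4, 10] [347.8, 180.8] [0.767 0.002 0.07 ]
scene red [160, 183, 12, 27, 61] [165.6, 196.2] [0.3492 0.185  0.07  ]
scene red [310, 225, 8, 16, 91] [313.5, 232.1] [ 0.5698 -0.0958  0.07  ]
scene red [289, 228, 9, 9, 54] [293.6, 232.3] [ 0.5334 -0.074   0.07  ]
scene red [459, 332, 11, 13, 65] [463.7, 338.0] [ 0.6156 -0.4078  0.07  ]
```

Run:
```python
from h import *
im=cv2.cvtColor(cv2.imread('pics/top0.png'),cv2.COLOR_BGR2RGB)
m=mask(im,'blue');z=np.zeros_like(m);z[183:235,212:316]=m[183:235,212:316]
w=plane('top',np.argwhere(z)[:,::-1].astype(float),.046)[:,:2].astype(np.float32)
r=cv2.minAreaRect(w);print(r);print(cv2.boxPoints(r).round(4))
crop=cv2.resize(im[150:260,180:380],(800,440),interpolation=cv2.INTER_CUBIC)
cv2.imwrite('pics/crop.png',cv2.cvtColor(crop,cv2.COLOR_RGB2BGR))
```

```text
((0.49682796001434326, 0.0627330094575882), (0.23981839418411255, 0.07801731675863266), 83.52728271484375)
[[ 0.4446 -0.052 ]
 [ 0.5221 -0.0608]
 [ 0.5491  0.1775]
 [ 0.4716  0.1863]]
```

View pics/crop.png

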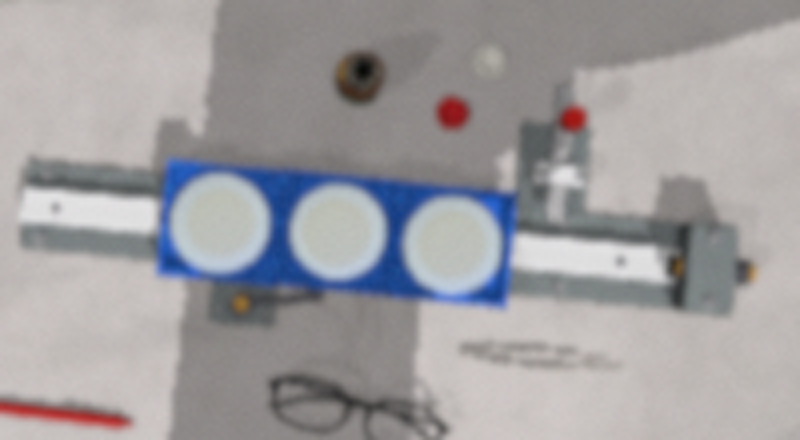

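The crop shows the row at (160–515, 160–305), the pawl with its brass pivot at (240,303) on the near side, the knob at (573,118) and the stop at (710,265). From the fit, the feed direction is (-0.113, -0.994), the track origin is about (0.4935, 0.0234) and the rear face is at track x ≈ -159 mm. I'll close the jaw and move over towards the knob.

>>> {"fn": "apply_moves", "kwargs": {
  "targets": [
    {"travel": [-28,25,0],"roll": 0,"jaw": 0},
    {"travel": [-28,25,0],"roll": 0,"jaw": 0},
    {"travel": [-28,25,0],"roll": 0,"jaw": 0},
    {"travel": [-28,25,0],"roll": 0,"jaw": 0},
    {"travel": [-28,25,0],"roll": 0,"jaw": 0},
    {"travel": [-28,25,0],"roll": 0,"jaw": 0},
    {"travel": [-28,25,0],"roll": 0,"jaw": 0},
    {"travel": [-28,25,0],"roll": 0,"jaw": 0},
    {"travel": [-28,25,0],"roll": 0,"jaw": 0},
    {"travel": [-28,25,0],"roll": 0,"jaw": 0}
  ]
}}

```text
clock: 1.1
tool_pos: [0.3692, -0.3493, 0.2266]
orientation: [180.0, -0.0, -167.0]
force: [0.9, -1.1, -0.2]
opening: 0.0132
gripper_force: 0.0
```

>>> {"fn": "apply_moves", "kwargs": {
  "targets": [
    {"travel": [-28,25,0],"roll": 0,"jaw": 0},
    {"travel": [-28,25,0],"roll": 0,"jaw": 0},
    {"travel": [-28,25,0],"roll": 0,"jaw": 0},
    {"travel": [-28,25,0],"roll": 0,"jaw": 0},
    {"travel": [-28,25,0],"roll": 0,"jaw": 0},
    {"travel": [0,0,0],"roll": 6.5,"jaw": 0},
    {"travel": [0,0,0],"roll": 6.5,"jaw": 0},
    {"travel": [0,0,0],"roll": 6.5,"jaw": 0},
    {"travel": [0,0,0],"roll": 0,"jaw": 0}
  ]
}}

```text
clock: 2.0
tool_pos: [0.4767, -0.1971, 0.2264]
orientation: [180.0, -0.0, 173.5]
force: [0.1, -0.4, 0.0]
opening: 0.0004
gripper_force: 0.0
```

>>> {"fn": "apply_moves", "kwargs": {
  "targets": [
    {"travel": [-12,28,0],"roll": 0,"jaw": 0},
    {"travel": [-12,28,0],"roll": 0,"jaw": 0},
    {"travel": [-13,28,20],"roll": 0,"jaw": 0},
    {"travel": [-13,27,25],"roll": 0,"jaw": 0},
    {"travel": [0,0,25],"roll": 0,"jaw": 0},
    {"travel": [0,0,0],"roll": 0,"jaw": 0},
    {"travel": [0,0,0],"roll": 0,"jaw": 0}
  ]
}}

```text
clock: 2.7
tool_pos: [0.5388, -0.0931, 0.157]
orientation: [-180.0, -0.1, 173.7]
force: [-0.1, -0.5, 0.4]
opening: 0.0005
gripper_force: 0.0
```

Run:
```python
from h import *
C=cam('wrist');im=ctrl.snapshot('wrist');cv2.imwrite('pics/w1.png',cv2.cvtColor(im,cv2.COLOR_RGB2BGR))
o=ctrl.get_obs();print(o['tool_pos'],o['orientation'])
for s,c,_ in blobs(mask(im,'red'),30): print(s,c,plane('wrist',c,.088,C)[0].round(4),plane('wrist',c,.07,C)[0].round(4))
```

```text
[ 0.53937934 -0.09317937  0.15781182] [-1.79982953e+02  4.65806725e-02  1.73625300e+02]
[322, 197, 24, 19, 371] [333.6, 206.6] [ 0.5494 -0.0383  0.088 ] [ 0.5557 -0.0346  0.07  ]
[253, 216, 14, 32, 151] [258.8, 227.2] [ 0.5594 -0.0947  0.088 ] [ 0.5665 -0.0955  0.07  ]
```

View pics/w1.png

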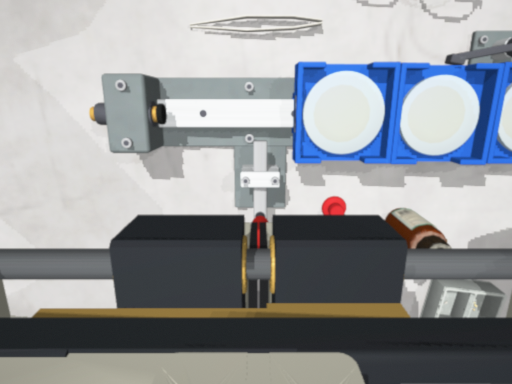

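The wrist view shows the bolt bar and knob at column 258–260, in line with the fingers at column 259, and the front nest at columns 293–398, well clear of the bolt. I'll lower to tip height 56 mm on the rail side of the knob, then push away.

>>> {"fn": "apply_moves", "kwargs": {
  "targets": [
    {"travel": [0,0,25],"roll": 0,"jaw": 0},
    {"travel": [0,0,25],"roll": 0,"jaw": 0},
    {"travel": [0,0,20],"roll": 0,"jaw": 0},
    {"travel": [0,0,9],"roll": 0,"jaw": 0},
    {"travel": [0,0,0],"roll": 0,"jaw": 0},
    {"travel": [0,0,0],"roll": 0,"jaw": 0}
  ]
}}

```text
clock: 3.35
tool_pos: [0.5399, -0.0929, 0.0791]
orientation: [180.0, 0.1, 173.6]
force: [0.5, 0.2, 0.5]
opening: 0.0004
gripper_force: 0.0
```

>>> {"fn": "apply_moves", "kwargs": {
  "targets": [
    {"travel": [-4,0,0],"roll": 0,"jaw": 0},
    {"travel": [-4,0,0],"roll": 0,"jaw": 0},
    {"travel": [-4,0,0],"roll": 0,"jaw": 0},
    {"travel": [-3,0,0],"roll": 0,"jaw": 0},
    {"travel": [-3,0,0],"roll": 0,"jaw": 0},
    {"travel": [-3,0,0],"roll": 0,"jaw": 0},
    {"travel": [-3,0,0],"roll": 0,"jaw": 0},
    {"travel": [-3,0,0],"roll": 0,"jaw": 0}
  ]
}}

```text
clock: 4.15
tool_pos: [0.566, -0.0958, 0.0777]
orientation: [-180.0, -0.0, 173.6]
force: [-1.8, 0.6, 1.0]
opening: 0.0004
gripper_force: 0.8
```

>>> {"fn": "apply_moves", "kwargs": {
  "targets": [
    {"travel": [-3,0,0],"roll": 0,"jaw": 0},
    {"travel": [-3,0,0],"roll": 0,"jaw": 0},
    {"travel": [-3,0,0],"roll": 0,"jaw": 0},
    {"travel": [-2,0,0],"roll": 0,"jaw": 0},
    {"travel": [0,0,0],"roll": 0,"jaw": 0}
  ]
}}

```text
clock: 4.65
tool_pos: [0.5771, -0.097, 0.0777]
orientation: [180.0, 0.0, 173.5]
force: [-0.9, -0.7, 0.5]
opening: 0.0001
gripper_force: 0.4
```

>>> {"fn": "apply_moves", "kwargs": {
  "targets": [
    {"travel": [-2,0,0],"roll": 0,"jaw": 0},
    {"travel": [-2,0,0],"roll": 0,"jaw": 0},
    {"travel": [0,0,0],"roll": 0,"jaw": 0}
  ]
}}

```text
clock: 4.95
tool_pos: [0.5789, -0.0974, 0.0773]
orientation: [-180.0, -0.2, 173.5]
force: [-7.3, 2.5, 5.0]
opening: 0.0003
gripper_force: 3.8
```

The force rose to 7 N, so the bolt is at its end of travel. I'll back off, rise and move behind the row.

>>> {"fn": "apply_moves", "kwargs": {
  "targets": [
    {"travel": [5,0,0],"roll": 0,"jaw": 0},
    {"travel": [8,0,0],"roll": 0,"jaw": 0},
    {"travel": [0,0,-25],"roll": 0,"jaw": 0},
    {"travel": [0,0,-30],"roll": 0,"jaw": 0},
    {"travel": [0,0,-30],"roll": 0,"jaw": 0},
    {"travel": [28,20,0],"roll": 0,"jaw": 0},
    {"travel": [28,35,0],"roll": 0,"jaw": 0},
    {"travel": [29,40,0],"roll": 0,"jaw": 0},
    {"travel": [0,40,0],"roll": 0,"jaw": 0},
    {"travel": [0,40,0],"roll": 0,"jaw": 0}
  ]
}}

```text
clock: 5.95
tool_pos: [0.5024, 0.089, 0.1637]
orientation: [179.9, 0.1, 173.6]
force: [1.6, 0.1, 0.1]
opening: 0.0001
gripper_force: 0.0
```

>>> {"fn": "apply_moves", "kwargs": {
  "targets": [
    {"travel": [0,40,0],"roll": 0,"jaw": 0},
    {"travel": [0,40,0],"roll": 0,"jaw": 0},
    {"travel": [0,35,0],"roll": 0,"jaw": 0},
    {"travel": [0,25,0],"roll": 0,"jaw": 0},
    {"travel": [0,0,0],"roll": 0,"jaw": 0},
    {"travel": [0,0,0],"roll": 0,"jaw": 0}
  ]
}}

```text
clock: 6.55
tool_pos: [0.5184, 0.2269, 0.1626]
orientation: [-180.0, -0.0, 173.6]
force: [0.2, -0.5, 0.0]
opening: 0.0006
gripper_force: 0.0
```

Run:
```python
from h import *
C=cam('wrist');im=ctrl.snapshot('wrist')
o=ctrl.get_obs();print(o['tool_pos'],o['orientation'])
m=mask(im,'blue')
t=ctrl.snapshot('top')
for s,c,_ in blobs(mask(t,'red'),4):
    if 280<s[0]<340 and s[1]>150: print('red',s,c,plane('top',c,.08)[0].round(4))
mm=mask(t,'blue');z=np.zeros_like(mm);z[183:235,212:316]=mm[183:235,212:316]
w=plane('top',np.argwhere(z)[:,::-1].astype(float),.046)[:,:2].astype(np.float32)
print(cv2.minAreaRect(w))
p=np.argwhere(m)[:,::-1].astype(float);w=plane('wrist',p,.046,C)
x=np.array([-.1126,-.9936]);y=np.array([.9936,-.1126]);r=w[:,:2]-[.4935,.0234]
print('rear x',np.percentile(r@x,[.2,1,3]),'y',np.percentile(r@y,[.5,99.5]))
S=ctrl.snapshot('scene');c=np.hstack([im,S[140:330,150:350].repeat(2,0).repeat(2,1)[:384,:400]][:1])
cv2.imwrite('pics/w2.png',cv2.cvtColor(c,cv2.COLOR_RGB2BGR))
```

```text
[0.51838684 0.22621757 0.16263025] [-1.79994411e+02 -5.84838361e-03  1.73567790e+02]
red [321, 167, 6, 5, 24] [323.7, 169.1] [ 0.5974 -0.0977  0.08  ]
red [290, 175, 7, 7, 37] [292.7, 177.9] [ 0.5753 -0.0147  0.08  ]
((0.49741506576538086, 0.061299510300159454), (0.2371174544095993, 0.07817879319190979), 84.48432922363281)
rear x [-0.16318308 -0.16194795 -0.15975206] y [-0.04431976  0.0376305 ]
```

View pics/w2.png

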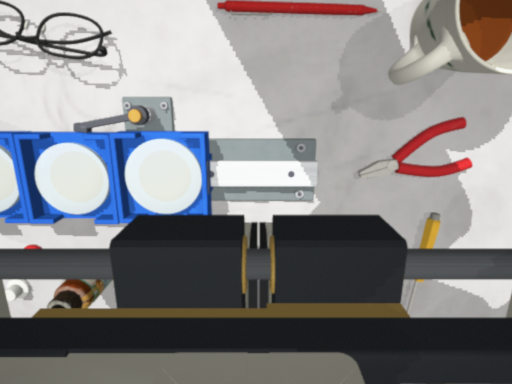

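The knob has moved about 26 mm out (world x 0.571 → 0.597) and the row hasn't moved. In the wrist view the rear face is at column 208 and the fingers are behind it at column 258, over the rail. I'll lower to tip height 30 mm and creep to contact.

>>> {"fn": "apply_moves", "kwargs": {
  "targets": [
    {"travel": [3,0,28],"roll": 0,"jaw": 0},
    {"travel": [0,0,28],"roll": 0,"jaw": 0},
    {"travel": [0,0,26],"roll": 0,"jaw": 0},
    {"travel": [0,0,18],"roll": 0,"jaw": 0},
    {"travel": [0,0,10],"roll": 0,"jaw": 0},
    {"travel": [0,0,0],"roll": 0,"jaw": 0},
    {"travel": [0,0,0],"roll": 0,"jaw": 0}
  ]
}}

```text
clock: 7.4
tool_pos: [0.5163, 0.2268, 0.0535]
orientation: [180.0, 0.0, 173.5]
force: [0.3, -0.3, -0.4]
opening: 0.0005
gripper_force: 0.0
```

>>> {"fn": "apply_moves", "kwargs": {
  "targets": [
    {"travel": [0,-4,0],"roll": 0,"jaw": 0},
    {"travel": [0,-4,0],"roll": 0,"jaw": 0},
    {"travel": [0,-4,0],"roll": 0,"jaw": 0},
    {"travel": [0,-3,0],"roll": 0,"jaw": 0},
    {"travel": [0,-3,0],"roll": 0,"jaw": 0},
    {"travel": [0,-3,0],"roll": 0,"jaw": 0},
    {"travel": [0,-3,0],"roll": 0,"jaw": 0},
    {"travel": [0,-3,0],"roll": 0,"jaw": 0}
  ]
}}

```text
clock: 8.2
tool_pos: [0.5127, 0.1999, 0.0527]
orientation: [-180.0, -0.0, 173.6]
force: [0.2, -1.0, -0.4]
opening: 0.0004
gripper_force: 0.0
```

>>> {"fn": "apply_moves", "kwargs": {
  "targets": [
    {"travel": [0,-3,0],"roll": 0,"jaw": 0},
    {"travel": [0,-3,0],"roll": 0,"jaw": 0},
    {"travel": [0,-3,0],"roll": 0,"jaw": 0},
    {"travel": [0,-3,0],"roll": 0,"jaw": 0},
    {"travel": [0,-3,0],"roll": 0,"jaw": 0}
  ]
}}

```text
clock: 8.7
tool_pos: [0.511, 0.1849, 0.0527]
orientation: [-180.0, -0.0, 173.5]
force: [0.1, 0.5, 0.1]
opening: 0.0004
gripper_force: 0.0
```

>>> {"fn": "apply_moves", "kwargs": {
  "targets": [
    {"travel": [0,-3,0],"roll": 0,"jaw": 0},
    {"travel": [0,-3,0],"roll": 0,"jaw": 0},
    {"travel": [0,-3,0],"roll": 0,"jaw": 0}
  ]
}}

```text
clock: 9.0
tool_pos: [0.51, 0.176, 0.0528]
orientation: [-180.0, -0.0, 173.6]
force: [0.4, 0.6, 0.2]
opening: 0.0001
gripper_force: 0.0
```

Run:
```python
from h import *
im=ctrl.snapshot('wrist');o=ctrl.get_obs();print(o['force'],o['tool_pos'])
cv2.imwrite('pics/w3.png',cv2.cvtColor(im,cv2.COLOR_RGB2BGR))
t=ctrl.snapshot('top');mm=mask(t,'blue');z=np.zeros_like(mm);z[183:235,212:330]=mm[183:235,212:330]
w=plane('top',np.argwhere(z)[:,::-1].astype(float),.046)[:,:2].astype(np.float32);r=w-np.float32([.4935,.0234])
print(np.percentile(r@np.float32([-.1126,-.9936]),[0,.5,99.5,100]))
```

```text
[-0.32125173 -0.65167395 -0.34323439] [0.50981928 0.17564277 0.05273192]
[-0.10403989 -0.1029634   0.07964312  0.08020192]
```

View pics/w3.png

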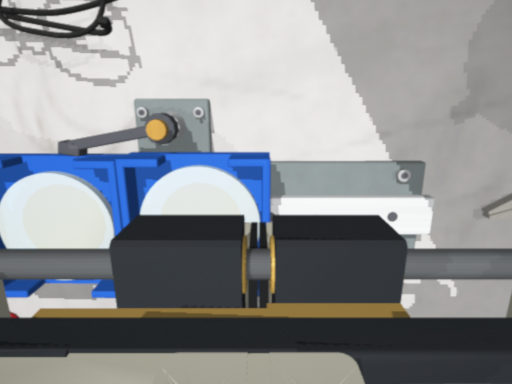

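Run:
```python
from h import *
s=ctrl.snapshot('scene');w=cv2.cvtColor(cv2.imread('pics/w3.png'),cv2.COLOR_BGR2RGB)
a=cv2.resize(s[130:280,150:300],(400,400),interpolation=cv2.INTER_CUBIC)
b=cv2.resize(w[185:325,190:330],(400,400),interpolation=cv2.INTER_CUBIC)
cv2.imwrite('pics/c4.png',cv2.cvtColor(np.hstack([a,b]),cv2.COLOR_RGB2BGR))
K,E=cam('scene')
for z in(.0307,.0527,.097):
    p=np.linalg.inv(E)@[.5098,.1756,z,1];q=K@p[:3];q=q[:2]/q[2];print(z,q.round(),((q-[150,130])*2.667).round())
```

```text
0.0307 [227. 190.] [205. 160.]
0.0527 [227. 183.] [204. 142.]
0.097 [226. 169.] [203. 104.]
```

View pics/c4.png

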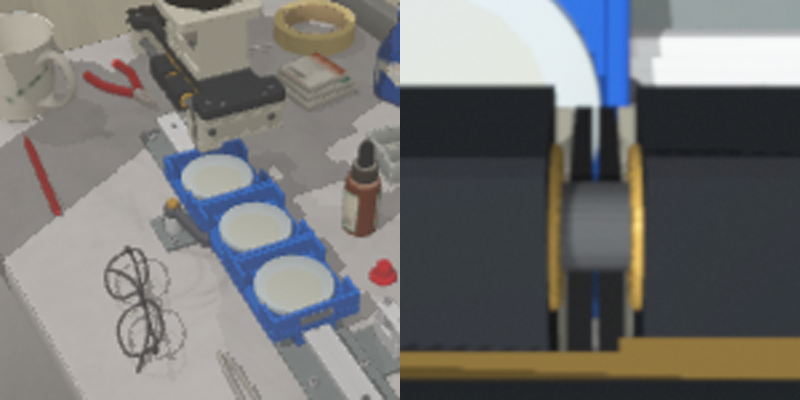

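The two views show the fingers above the rear wall with no contact force, and the row hasn't moved. So the closed fingertips seem to sit higher than stated. I'll back off behind the face and feel carefully for the rail top to get the real tip height.

>>> {"fn": "apply_moves", "kwargs": {
  "targets": [
    {"travel": [0,10,0],"roll": 0,"jaw": 0},
    {"travel": [0,12,0],"roll": 0,"jaw": 0},
    {"travel": [0,10,0],"roll": 0,"jaw": 0},
    {"travel": [0,0,2],"roll": 0,"jaw": 0},
    {"travel": [0,0,2],"roll": 0,"jaw": 0},
    {"travel": [0,0,2],"roll": 0,"jaw": 0},
    {"travel": [0,0,0],"roll": 0,"jaw": 0}
  ]
}}

```text
clock: 9.85
tool_pos: [0.5133, 0.2076, 0.0463]
orientation: [-180.0, -0.0, 173.5]
force: [-0.2, -0.2, -0.2]
opening: 0.0004
gripper_force: 0.0
```

>>> {"fn": "apply_moves", "kwargs": {
  "targets": [
    {"travel": [0,0,2],"roll": 0,"jaw": 0},
    {"travel": [0,0,2],"roll": 0,"jaw": 0},
    {"travel": [0,0,0],"roll": 0,"jaw": 0}
  ]
}}

```text
clock: 10.15
tool_pos: [0.5135, 0.2078, 0.0425]
orientation: [-180.0, -0.0, 173.5]
force: [0.1, -0.2, 0.4]
opening: 0.0006
gripper_force: 0.0
```

>>> {"fn": "apply_moves", "kwargs": {
  "targets": [
    {"travel": [0,0,2],"roll": 0,"jaw": 0},
    {"travel": [0,0,2],"roll": 0,"jaw": 0},
    {"travel": [0,0,0],"roll": 0,"jaw": 0}
  ]
}}

```text
clock: 10.45
tool_pos: [0.5135, 0.2079, 0.0384]
orientation: [-180.0, -0.0, 173.5]
force: [0.9, -0.6, -0.1]
opening: 0.0001
gripper_force: 0.0
```

Run:
```python
from h import *
o=ctrl.get_obs();print(o['tool_pos'],o['force'])
w=ctrl.snapshot('wrist');s=ctrl.snapshot('scene')
a=cv2.resize(s[130:230,150:250],(400,400),interpolation=cv2.INTER_CUBIC)
b=cv2.resize(w[150:290,190:330],(400,400),interpolation=cv2.INTER_CUBIC)
cv2.imwrite('pics/c5.png',cv2.cvtColor(np.hstack([a,b]),cv2.COLOR_RGB2BGR))
```

```text
[0.51347491 0.20790385 0.03842663] [ 0.85860475 -0.64888095 -0.06261923]
```

View pics/c5.png

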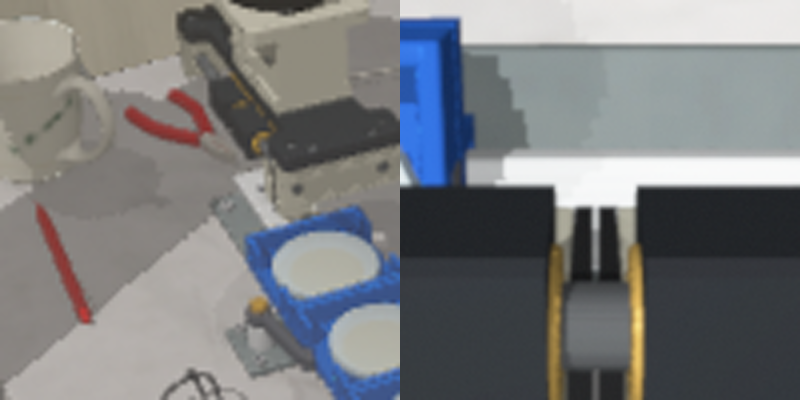

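There's no contact although the TCP is at 38 mm. The wrist view puts the fingertip (row 222) about level with the TCP, not 22 mm ahead. A TCP height of about 33 mm should put the tips mid-face.

>>> {"fn": "apply_moves", "kwargs": {
  "targets": [
    {"travel": [0,0,2],"roll": 0,"jaw": 0},
    {"travel": [0,0,2],"roll": 0,"jaw": 0},
    {"travel": [0,0,1],"roll": 0,"jaw": 0},
    {"travel": [0,0,0],"roll": 0,"jaw": 0}
  ]
}}

```text
clock: 10.95
tool_pos: [0.5135, 0.208, 0.0335]
orientation: [-180.0, -0.0, 173.6]
force: [-0.5, -0.6, -1.1]
opening: 0.0004
gripper_force: 0.0
```

>>> {"fn": "apply_moves", "kwargs": {
  "targets": [
    {"travel": [0,-3,0],"roll": 0,"jaw": 0},
    {"travel": [0,-3,0],"roll": 0,"jaw": 0},
    {"travel": [0,-3,0],"roll": 0,"jaw": 0},
    {"travel": [0,-3,0],"roll": 0,"jaw": 0},
    {"travel": [0,-3,0],"roll": 0,"jaw": 0},
    {"travel": [0,0,0],"roll": 0,"jaw": 0}
  ]
}}

```text
clock: 11.55
tool_pos: [0.5121, 0.1929, 0.0339]
orientation: [180.0, 0.0, 173.5]
force: [0.6, 0.8, -0.1]
opening: 0.0005
gripper_force: 0.5
```

>>> {"fn": "apply_moves", "kwargs": {
  "targets": [
    {"travel": [0,-3,0],"roll": 0,"jaw": 0},
    {"travel": [0,-3,0],"roll": 0,"jaw": 0},
    {"travel": [0,-3,0],"roll": 0,"jaw": 0}
  ]
}}

```text
clock: 11.85
tool_pos: [0.5111, 0.1842, 0.0339]
orientation: [180.0, 0.0, 173.6]
force: [1.0, 3.0, -0.8]
opening: 0.0002
gripper_force: 1.4
```

>>> {"fn": "apply_moves", "kwargs": {
  "targets": [
    {"travel": [0,-3,0],"roll": 0,"jaw": 0},
    {"travel": [0,-3,0],"roll": 0,"jaw": 0},
    {"travel": [0,-3,0],"roll": 0,"jaw": 0}
  ]
}}

```text
clock: 12.15
tool_pos: [0.51, 0.1751, 0.0338]
orientation: [180.0, 0.0, 173.6]
force: [0.9, 3.4, -0.4]
opening: -0.0
gripper_force: 1.5
```

```bash
cat >> h.py <<'E'
def row():
    t=ctrl.snapshot('top');mm=mask(t,'blue');z=np.zeros_like(mm);z[183:240,212:370]=mm[183:240,212:370]
    r=plane('top',np.argwhere(z)[:,::-1].astype(float),.046)[:,:2]-[.4935,.0234]
    print('front',np.percentile(r@[-.1126,-.9936],[99.5,100]).round(4))
    w=ctrl.snapshot('wrist');o=ctrl.get_obs();p=o['tool_pos']
    print('tcp track',np.round((p[:2]-[.4935,.0234])@np.array([[-.1126,.9936],[-.9936,-.1126]]),4),p[2],o['force'].round(1))
    return w
E
python3 -c "
from h import *
w=row();m=mask(w,'blue');c=np.argwhere(m[140:214])[:,1];print('rear col',np.percentile(c,99.5))"
```

```text
front [0.1019 0.1024]
tcp track [-0.1521 -0.0008] 0.03379951284509913 [1.3 0.9 0.6]
rear col 227.71500000000015
```

Contact confirmed at about 3 N: the row has advanced about 22 mm and its front is at track x ≈ 102 mm. I'll keep pushing, first slowly past the bolt.

>>> {"fn": "apply_moves", "kwargs": {
  "targets": [
    {"travel": [0,-3,0],"roll": 0,"jaw": 0},
    {"travel": [0,-3,0],"roll": 0,"jaw": 0},
    {"travel": [0,-3,0],"roll": 0,"jaw": 0},
    {"travel": [0,-3,0],"roll": 0,"jaw": 0},
    {"travel": [0,-3,0],"roll": 0,"jaw": 0},
    {"travel": [0,-3,0],"roll": 0,"jaw": 0}
  ]
}}

```text
clock: 12.85
tool_pos: [0.5084, 0.1575, 0.0341]
orientation: [180.0, 0.1, 173.6]
force: [1.1, 3.9, 1.7]
opening: 0.0002
gripper_force: 1.9
```

>>> {"fn": "apply_moves", "kwargs": {
  "targets": [
    {"travel": [0,-3,0],"roll": 0,"jaw": 0},
    {"travel": [0,-3,0],"roll": 0,"jaw": 0},
    {"travel": [0,-3,0],"roll": 0,"jaw": 0},
    {"travel": [0,-3,0],"roll": 0,"jaw": 0},
    {"travel": [0,-3,0],"roll": 0,"jaw": 0},
    {"travel": [0,-3,0],"roll": 0,"jaw": 0},
    {"travel": [0,-3,0],"roll": 0,"jaw": 0},
    {"travel": [0,-3,0],"roll": 0,"jaw": 0},
    {"travel": [0,-3,0],"roll": 0,"jaw": 0},
    {"travel": [0,-3,0],"roll": 0,"jaw": 0}
  ]
}}

```text
clock: 13.85
tool_pos: [0.5045, 0.1273, 0.0338]
orientation: [-180.0, 0.0, 173.6]
force: [1.2, 4.3, 2.3]
opening: -0.0001
gripper_force: 2.1
```

>>> {"fn": "apply_moves", "kwargs": {
  "targets": [
    {"travel": [0,-3,0],"roll": 0,"jaw": 0},
    {"travel": [0,-3,0],"roll": 0,"jaw": 0},
    {"travel": [0,-3,0],"roll": 0,"jaw": 0},
    {"travel": [0,-3,0],"roll": 0,"jaw": 0},
    {"travel": [0,-3,0],"roll": 0,"jaw": 0},
    {"travel": [0,-3,0],"roll": 0,"jaw": 0},
    {"travel": [0,-3,0],"roll": 0,"jaw": 0},
    {"travel": [0,-3,0],"roll": 0,"jaw": 0}
  ]
}}

```text
clock: 14.65
tool_pos: [0.5018, 0.1035, 0.0338]
orientation: [180.0, 0.0, 173.6]
force: [0.9, 3.7, 3.4]
opening: 0.0006
gripper_force: 2.2
```

```bash
python3 -c "
from h import *
w=row()"
```

```text
front [0.1752 0.1758]
tcp track [-0.0801 -0.0011] 0.03358952991012632 [1.7 2.7 0.2]
```

>>> {"fn": "apply_moves", "kwargs": {
  "targets": [
    {"travel": [0,-3,0],"roll": 0,"jaw": 0},
    {"travel": [0,-3,0],"roll": 0,"jaw": 0},
    {"travel": [0,-3,0],"roll": 0,"jaw": 0},
    {"travel": [0,-3,0],"roll": 0,"jaw": 0},
    {"travel": [0,-3,0],"roll": 0,"jaw": 0}
  ]
}}

```text
clock: 15.25
tool_pos: [0.5, 0.0885, 0.0336]
orientation: [-180.0, -0.0, 173.5]
force: [0.9, 4.6, 0.2]
opening: 0.0006
gripper_force: 2.5
```

>>> {"fn": "apply_moves", "kwargs": {
  "targets": [
    {"travel": [0,-2,0],"roll": 0,"jaw": 0},
    {"travel": [0,-2,0],"roll": 0,"jaw": 0}
  ]
}}

```text
clock: 15.45
tool_pos: [0.4999, 0.085, 0.0337]
orientation: [180.0, 0.0, 173.5]
force: [1.3, 6.0, -0.9]
opening: 0.0005
gripper_force: 3.1
```

>>> {"fn": "apply_moves", "kwargs": {
  "targets": [
    {"travel": [0,-1,0],"roll": 0,"jaw": 0},
    {"travel": [0,-1,0],"roll": 0,"jaw": 0}
  ]
}}

```text
clock: 15.65
tool_pos: [0.4998, 0.0833, 0.0338]
orientation: [179.9, 0.0, 173.5]
force: [1.7, 6.8, -1.1]
opening: 0.0004
gripper_force: 3.4
```

>>> {"fn": "apply_moves", "kwargs": {
  "targets": [
    {"travel": [0,-1,0],"roll": 0,"jaw": 0}
  ]
}}

```text
clock: 15.75
tool_pos: [0.4996, 0.0823, 0.0337]
orientation: [179.9, 0.0, 173.5]
force: [0.3, 7.1, -0.4]
opening: 0.0003
gripper_force: 3.5
```

>>> {"fn": "apply_moves", "kwargs": {
  "targets": [
    {"travel": [0,-1,0],"roll": 0,"jaw": 0},
    {"travel": [0,-1,0],"roll": 0,"jaw": 0}
  ]
}}

```text
clock: 15.95
tool_pos: [0.4995, 0.0805, 0.0338]
orientation: [179.9, 0.0, 173.5]
force: [1.0, 7.9, -0.4]
opening: 0.0008
gripper_force: 3.8
```

>>> {"fn": "apply_moves", "kwargs": {
  "targets": [
    {"travel": [0,-1,0],"roll": 0,"jaw": 0},
    {"travel": [0,-1,0],"roll": 0,"jaw": 0}
  ]
}}

```text
clock: 16.15
tool_pos: [0.5001, 0.0797, 0.034]
orientation: [179.8, 0.1, 173.5]
force: [0.3, 17.0, -0.7]
opening: 0.0003
gripper_force: 8.1
```

>>> {"fn": "apply_moves", "kwargs": {
  "targets": [
    {"travel": [0,-1,0],"roll": 0,"jaw": 0},
    {"travel": [0,0,0],"roll": 0,"jaw": 0}
  ]
}}

```text
clock: 16.35
tool_pos: [0.5001, 0.0797, 0.034]
orientation: [179.7, 0.2, 173.5]
force: [-1.7, 20.4, -1.2]
opening: 0.0001
gripper_force: 9.1
```

```bash
python3 -c "
from h import *
w=row();cv2.imwrite('pics/w6.png',cv2.cvtColor(w,cv2.COLOR_RGB2BGR))"
```

```text
front [0.1988 0.1991]
tcp track [-0.0567  0.0002] 0.034055183864445254 [-1.  18.6 -1. ]
```

View pics/w6.png

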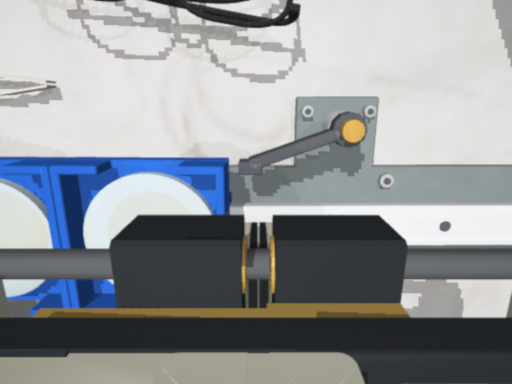

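The row is hard on the stop (force jumped to 20 N). The pawl tip at (250,165) stands swung in behind the rear face at column 228. I'll ease off, back away and rise.

>>> {"fn": "apply_moves", "kwargs": {
  "targets": [
    {"travel": [0,2,0],"roll": 0,"jaw": 0},
    {"travel": [0,2,0],"roll": 0,"jaw": 0},
    {"travel": [0,2,0],"roll": 0,"jaw": 0},
    {"travel": [0,3,0],"roll": 0,"jaw": 0},
    {"travel": [0,5,0],"roll": 0,"jaw": 0},
    {"travel": [0,8,0],"roll": 0,"jaw": 0},
    {"travel": [0,8,-5],"roll": 0,"jaw": 0},
    {"travel": [0,0,-25],"roll": 0,"jaw": 0},
    {"travel": [0,0,-30],"roll": 0,"jaw": 0},
    {"travel": [0,0,-30],"roll": 0,"jaw": 0}
  ]
}}

```text
clock: 17.45
tool_pos: [0.5018, 0.107, 0.1249]
orientation: [-180.0, -0.0, 173.6]
force: [0.5, 0.5, -0.6]
opening: 0.0005
gripper_force: 0.0
```

>>> {"fn": "apply_moves", "kwargs": {
  "targets": [
    {"travel": [0,0,0],"roll": 0,"jaw": 0},
    {"travel": [0,0,0],"roll": 0,"jaw": 0},
    {"travel": [0,0,0],"roll": 0,"jaw": 0}
  ]
}}

```text
clock: 17.75
tool_pos: [0.5016, 0.1067, 0.1232]
orientation: [-180.0, -0.1, 173.6]
force: [-0.1, 0.5, -0.6]
opening: 0.0004
gripper_force: 0.0
```

```bash
python3 -c "
from h import *
w=row();cv2.imwrite('pics/w7.png',cv2.cvtColor(w,cv2.COLOR_RGB2BGR))"
```

```text
front [0.195  0.1954]
tcp track [-0.0835 -0.0013] 0.12284925729871171 [ 0.6 -0.2 -0.5]
```

View pics/w7.png

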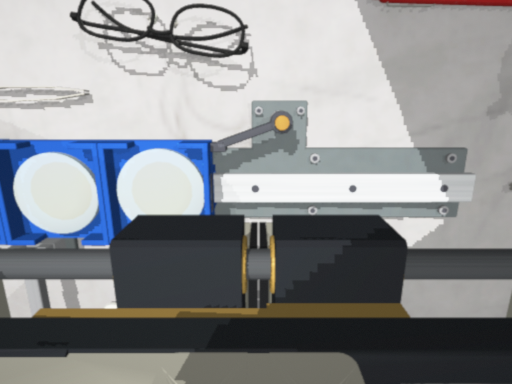

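The row has settled back onto the closed pawl: the tip at (222,147) is touching the rear face. The front is at 195 mm, so the plunger is pressed in about 5 mm, and the blanks are in place. I'm handing the job in.

```bash
python3 -c "
from plant import ctrl
print(ctrl.close_job())"
```

```text
the job is handed in; nothing more can be done
None
```

The job is handed in, but no verdict came back: by my own measurements the bolt is out, all three nests are against the end stop with the plunger pressed in about 5 mm, and the pawl is closed behind the last nest.

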